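Zero a throwing gauge and click its thumbwheel up five

ROBOT

A 6-joint arm with a two-finger parallel gripper is mounted at the origin on a cart in front of the work surface, level with it; the furniture and walls round the work are solid. World frame = base frame: x ahead of the robot, y to its left, z up, the work surface at z = 0. Lengths are in mm, angles in degrees, forces in N, time in s.
With the tool pointing down it reaches from about 300 to 775 mm from the base axis. Payload 14.6 kg.
Tool frame: the origin (TCP) lies midway between the tips of the shut fingers; the grasp point (between the pads) lies 19 mm behind it (robot.pinch_z is the distance from the TCP to the grasp point, in mm); x points along the fingers, y is the direction in which the jaws open and shut, and the axes are right-handed (so a half turn about x gives the same grasp; the last joint's range is limited). The gripper opens to 94 mm and grips with 3 to 60 N. Pads are 16 mm wide; open, the fingers measure 119 mm over their backs; the gripper's body (75 mm by 177 mm) begins 78 mm behind the grasp point.
Start: joints at [-80.134, 17.183, 87.147, -0, 75.671, -3.816], TCP at [130.089, -534.384, 205.446] pointing down, gripper open.
Joint ranges: [-173.82, 173.82], [-45.26, 126.66], [13.44, 144.39], [-59.66, 239.66], [0, 175.72], [-146.38, 146.38]. Speed limits (degrees/s): [127.2, 127.2, 147.25, 180, 180, 180].

INTERFACE

Orientations are given as a 3x3 rotation matrix whose columns are the frame's x, y, z axes.
In Python, from cell import sensors, cams, workorder, robot gives the robot as it stands.
- The arm moves only by the shell command python3 -m jog 'ROWS' [FORCE]. ROWS is JSON, a list of rows, each a list of 3 entries, a list of its own where there are three numbers: the shift along the tool's x, y, z in mm, then the turn, a rotation vector about the tool's x, y, z in rad, then the finger opening in mm, from 0 to 94. In form: [[[dx, dy, dz], [wx, wy, wz], jaw], ...]. A call has 1 to 12 rows; each row is the pose to reach, as a shift and turn from the pose commanded when the call began, along the tool's axes at that moment; what a row does not reach only later rows make up. A row lasts 1/10 s, in which the tool goes at most 50 mm and 8.59 degrees, less where a joint would pass 70% of its speed; a pose out of reach is approached as far as the arm can. A call with a gripper value outside its range is refused whole. The fingers move at their own pace and stop on an object; FORCE is the grip in N (left out, the last holds). Time passes only in rows, so rows that repeat a pose let the fingers close. It gives the time, the measured TCP pose, the force and the opening at its end, in the units of the state.
- sensors.get_obs(): the state, without advancing time (a new reading comes with each control period).
- cams.camera(name): name is "side" or "top" or "wrist"; returns a dict with "img" (400x640x3 uint8, red, green, blue), "range_z" (400x640 float32, mm along the optical axis (not along the pixel's ray), 0 where there is no reading), "camera_matrix" (3x3 intrinsics, pixels), "D" ([k1, k2, p1, p2, k3] as OpenCV has them; the pictures are not rectified), "rvec" (rotation vector, rad) and "tvec" (3), from world to camera coordinates, as OpenCV has them; the wrist camera has in their place "mount" (4x4, takes a point from camera to tool coordinates, whose origin is the TCP and whose axes are the tool frame's). Camera axes: x right, y down, z forward; pixel columns grow to the right and rows downward; lengths in mm; the calibration is good to about 2 mm. A picture is of the moment at which its call begins: read the wrist's pose just before it.
- workorder.job_done(): hands the job in, once; it reports no verdict.
The state is a dict: "time": time; "qpos": joint angles; "joint_vel": joint speeds; "effort": joint torques, N m; "eef_pos": TCP position; "eef_rot": TCP orientation; "ft_force": force on the tool from outside, world axes, zero at the start; "moment": the same for the moment, N m; "width": finger opening in mm.
Only numpy, scipy, OpenCV 4.12 (cv2) and the standard library are available. Lean on these libraries where they do the work, as an engineer would, in place of code of your own. Each camera call takes 0.05 s, during which the arm holds its last target.

TASK

Reset the throwing gauge for the next batch of bowls, moving it only by its knurled thumbwheel: first roll the top of the wheel towards the front of the gauge until the pointer arm is right down against its bottom stop, then roll it up again exactly five clicks and leave it resting in that click. Keep off the pointer arm and do not disturb the three pots standing round the gauge.

Things in the scene. Friction and masses are not known exactly. Their poses are not given: they have to be found in the camera images.
- gauge: The gauge: grey cast base 74 x 94 x 12 mm, fixed to the table (it does not shift). Origin: on the table, right under the thumbwheel. Local z is up, local x points to the back of the gauge, local y to its left. The thumbwheel stands at local y = 0, a steel column (20 x 16 mm in plan, top at z = 104 mm) with scale and pointer arm at local y = +37 mm.
- scale_zero (a point): Lowest line on the front (-x) face of the steel column: local x -10, y 37, z 50 mm of the gauge, fixed. Nine black lines 5 mm apart go up from here, one for every click; this one and the sixth (five clicks up) are longer. At the bottom stop the thin dark index blade of the pointer arm stands level with this line.
- wheel_centre (a point): Centre of the thumbwheel: local x 0, y 0, z 85 mm of the gauge. Steel disc standing upright, radius 28 mm, 16 mm thick, finely knurled, axle along local y. Its top edge, z = 113 mm, moves along local x: pushed to the back (+x) it raises the arm, to the front it lowers it. Turns from the bottom stop (0) to 8 clicks; starts 3 to 7 clicks up. This point stays put as it turns.
- wheel_top (a point): Top of the thumbwheel's rim, 28 mm above its centre, fixed to the gauge. A click is 20 degrees, 9.8 mm of rim, 5 mm of arm height. 2 to 3 N along the rim carries it over each sprung detent; let go, it snaps into the nearest click. Press with 5 to 15 N: a lighter fingertip slips (friction 0.5 or more). Beside the wheel: gear case on the left to z = 103 mm, cheek on the right to 90, ends to 76.
- gauge_arm: Pointer arm: dark carriage 22 x 14 x 16 mm on the column's left side, an index blade across the column's front and a steel rod of 7 mm diameter that runs 44 mm to the left (local +y). Origin: centre of the carriage, level with blade and rod; in the gauge's frame x 0, y 53.5 mm, z = 50 mm on the bottom stop, 5 mm higher for every click, 75 mm at five. Geared to the wheel; not to be pushed directly.
- cream_cup: Small cream pot with a narrow neck, 74 mm wide, 77 mm high, loose, in front of the gauge. Origin: centre of its underside.
- sand_cup: Small speckled sand-coloured pot, 67 mm wide, 72 mm high, loose, in front of the gauge. Origin: centre of its underside.
- pot_2: Small blue pot, 82 mm wide, 92 mm high, loose, to the left of the gauge. Origin: centre of its underside.

How it is judged:
By the outcome, as a careful person would: the job done as asked, in the order asked, and still so for the second after the job is handed in, with the robot touching nothing.
It also fails if it takes over 61 s, if anything falls off the work surface, if the arm or the gripper's body presses on something with over 40 N, if the wrist force passes 120 N, or if a joint passes its speed limit or range.

## Working session

There is one attempt and no reset: what is moved stays moved. The work goes in short steps, Python scripts to look and compute and a shell command to move; the robot and the scene stay as the last step left them, time stands still between calls to the robot, and variables do not carry over. Pictures are saved under pics/ and viewed, and the job is handed in when it is done.

```bash
ls; mkdir -p pics
python3 - <<'E'
from cell import sensors, cams, workorder, robot
import cv2
o=sensors.get_obs(); print(o)
print([a for a in dir(robot) if a[0]!='_'])
for n in ["side","top","wrist"]:
    c=cams.camera(n); cv2.imwrite(f"pics/{n}0.png",c["img"][:,:,::-1])
    print(n,c["camera_matrix"].tolist(),c["D"],c.get("rvec"),c.get("tvec"),c.get("mount"))
E
```

```text
pics
{'time': 0.0, 'qpos': array([-8.01329050e+01,  1.72170115e+01,  8.71825356e+01, -6.94449195e-04,
        7.56700945e+01, -3.81547310e+00]), 'joint_vel': array([ 0.00532667,  0.19734416, -0.07873061,  0.15196041,  0.03219794,
        0.01972254]), 'effort': array([ 1.16898968e-04, -5.31804264e+01, -3.52738667e+01,  7.08943186e-02,
        2.44784314e-02, -5.78338904e-05]), 'eef_pos': array([ 130.04851007, -534.11661584,  204.85658931]), 'eef_rot': array([[-2.19857368e-04,  2.36545335e-01, -9.71620428e-01],
       [ 1.19548276e-03, -9.71619695e-01, -2.36545427e-01],
       [-9.99999261e-01, -1.21356173e-03, -6.91681214e-05]]), 'ft_force': array([-0.78078373, -0.39941621,  0.04665852]), 'moment': array([ 0.0314959 ,  0.01776154, -0.00275969]), 'width': 93.93146527724683}
['IKError', 'pinch_z']
side [[462.1684936688469, 0.0, 318.4678087252884], [0.0, 462.1684936688469, 205.80894075726653], [0.0, 0.0, 1.0]] [-0.02177686  0.          0.          0.          0.        ] [ 0.72795325 -2.54904263  1.23200692] [451.95562862  48.62261678 933.62652091] None
top [[420.6427839346647, 0.0, 314.1605183204213], [0.0, 420.6427839346647, 201.21685392733315], [0.0, 0.0, 1.0]] [-0.10701801  0.          0.          0.          0.        ] [ 2.09843214 -2.14536739  0.17131109] [302.10740302 367.58205226 876.63091269] None
wrist [[354.9018143833441, 0.0, 317.5634800893033], [0.0, 354.9018143833441, 207.7459905845544], [0.0, 0.0, 1.0]] [-0.052572  0.        0.        0.        0.      ] None None [[ 2.45432961e-04 -2.69420385e-01  9.63022635e-01 -1.79702401e+02]
 [ 9.99999904e-01  4.16837180e-04 -1.38240265e-04 -1.97261208e-01]
 [-3.64178894e-04  9.63022576e-01  2.69420461e-01 -7.81627732e+01]
 [ 0.00000000e+00  0.00000000e+00  0.00000000e+00  1.00000000e+00]]
```

View pics/side0.png

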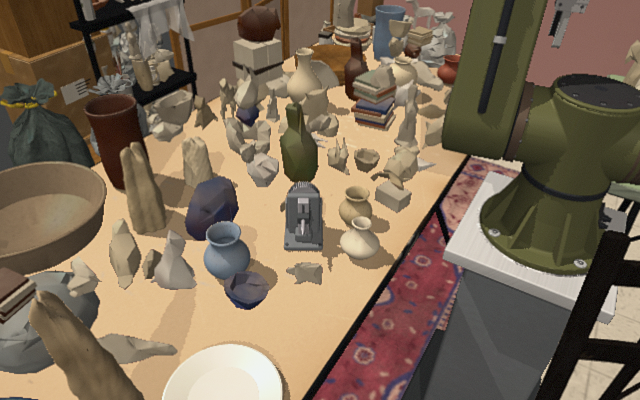

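View pics/top0.png

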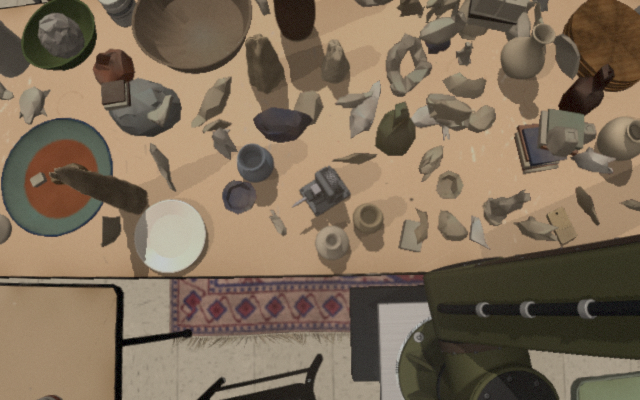

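View pics/wrist0.png

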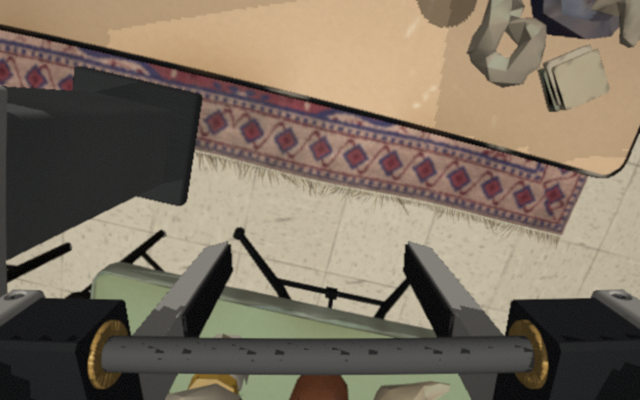

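The side view shows the gauge at about (303,218), with the cream cup at (360,240), the sand cup at (357,207) and the blue pot at (227,250). In the top view it stands at about (325,190), its rod pointing left to (295,203). Next I'll build a point cloud.

```bash
cat > h.py <<'E'
from cell import sensors, cams, workorder, robot
import cv2, numpy as np
def cloud(c,o=None):
    r=c["range_z"]; h,w=r.shape
    u,v=np.meshgrid(np.arange(w),np.arange(h))
    p=cv2.undistortPoints(np.stack([u,v],-1).reshape(-1,1,2).astype(np.float64),c["camera_matrix"],c["D"]).reshape(h,w,2)
    P=np.dstack([p[...,0]*r,p[...,1]*r,r])
    if "mount" in c:
        T=c["mount"]; P=P@T[:3,:3].T+T[:3,3]; P=P@o["eef_rot"].T+o["eef_pos"]
    else:
        R=cv2.Rodrigues(c["rvec"])[0]; P=(P-np.ravel(c["tvec"]))@R
    P[r==0]=np.nan
    return P
def proj(X,c,o=None):
    X=np.atleast_2d(np.asarray(X,float))
    if "mount" in c:
        T=c["mount"]; Y=(X-o["eef_pos"])@o["eef_rot"]; Y=(Y-T[:3,3])@T[:3,:3]
        return cv2.projectPoints(Y,np.zeros(3),np.zeros(3),c["camera_matrix"],c["D"])[0].reshape(-1,2)
    return cv2.projectPoints(X,c["rvec"],c["tvec"],c["camera_matrix"],c["D"])[0].reshape(-1,2)
def snap(n):
    o=sensors.get_obs(); return cams.camera(n),o
E
python3 - <<'E'
from h import *
for n,box in [("side",(250,340,170,270)),("top",(285,360,160,225))]:
    c,o=snap(n); P=cloud(c)
    a,b,d,e=box
    im=c["img"][d:e,a:b,::-1]; cv2.imwrite(f"pics/{n}1.png",cv2.resize(im,None,fx=6,fy=6,interpolation=cv2.INTER_CUBIC))
    np.save(n+".npy",P); 
    print(n,im.shape)
    for (u,v) in ([(303,218),(290,240),(360,222),(357,190),(227,228)] if n=="side" else [(325,180),(318,192),(333,241),(369,216),(256,160),(300,202)]):
        print(u,v,P[v,u].round(1))
E
```

```text
side (100, 90, 3)
303 218 [374.7 309.6  81.1]
290 240 [403.9 310.2  13.6]
360 222 [289.9 250.8  68.4]
357 190 [341.  164.4  65.8]
227 228 [469.1 404.7  83.2]
top (65, 75, 3)
325 180 [405.5 270.1 101.3]
318 192 [380.9 284.9 102.1]
333 241 [289.3 254.7   7.2]
369 216 [342.4 173.6  10.8]
256 160 [478.6 425.6   5.3]
300 202 [365.4 322.5  79.2]
```

Run:
```python
import cv2
for n in("side1","top1"):
    i=cv2.imread(f"pics/{n}.png"); print(i.shape)
```

```text
(600, 540, 3)
(390, 450, 3)
```

View pics/side1.png

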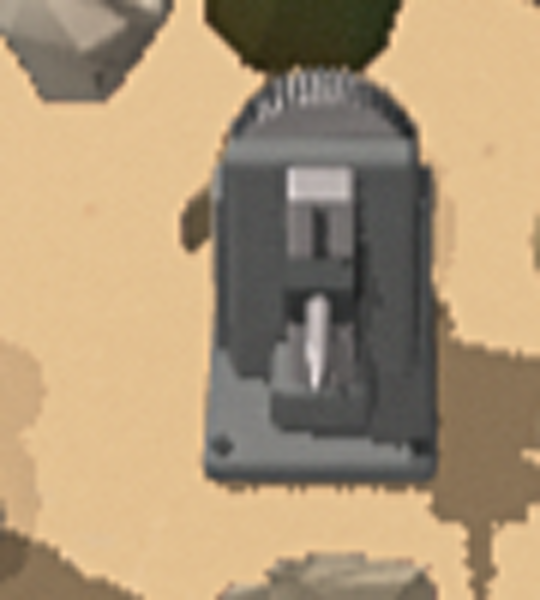

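View pics/top1.png

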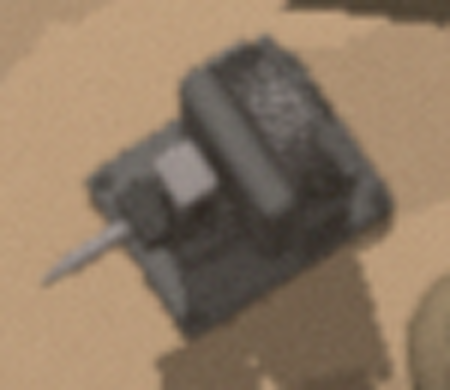

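Run:
```python
from h import *
for n in("side","top"):
    P=np.load(n+".npy").reshape(-1,3); P=P[~np.isnan(P).any(1)]
    m=(abs(P[:,0]-390)<80)&(abs(P[:,1]-290)<80)&(P[:,2]>6); Q=P[m]
    for lo,hi in((8,16),(60,95),(98,103.5),(103.5,106),(106,120)):
        q=Q[(Q[:,2]>lo)&(Q[:,2]<hi)]
        print(n,lo,hi,len(q), q[:,:2].mean(0).round(1) if len(q) else '', cv2.minAreaRect(q[:,:2].astype(np.float32)) if len(q)>3 else '')
    # crude map
    g=np.zeros((160,160),np.uint8)
    for p in Q: 
        i=int(470-p[0]); j=int(370-p[1])
        if 0<=i<160 and 0<=j<160: g[i,j]=max(g[i,j],min(255,int(p[2]*2)))
    cv2.imwrite(f"pics/map_{n}.png",cv2.resize(cv2.applyColorMap(g,cv2.COLORMAP_JET),None,fx=3,fy=3,interpolation=0))
a=cv2.imread("pics/map_side.png");b=cv2.imread("pics/map_top.png")
m=cv2.resize(np.hstack([a,b]),(800,400),interpolation=0);cv2.imwrite("pics/map.png",m)
```

```text
side 8 16 536 [384.7 293.9] ((405.13299560546875, 263.51031494140625), (79.2899169921875, 119.28520202636719), 36.24143981933594)
side 60 95 619 [388.4 288.1] ((384.0435791015625, 293.73699951171875), (68.63932037353516, 110.27896118164062), 33.84063720703125)
side 98 103.5 245 [396.7 274.9] ((395.81134033203125, 277.3294677734375), (58.49662780761719, 54.13240051269531), 28.103267669677734)
side 103.5 106 112 [393.6 277.8] ((398.36090087890625, 276.28765869140625), (51.042537689208984, 53.66548156738281), 32.026641845703125)
side 106 120 158 [405.2 262. ] ((397.8433532714844, 266.6571044921875), (41.50531005859375, 51.015506744384766), 55.873905181884766)
top 8 16 435 [387.5 273.4] ((412.26080322265625, 255.26011657714844), (80.12916564941406, 131.46115112304688), 32.286643981933594)
top 60 95 392 [388.3 276.9] ((400.5010986328125, 290.14208984375), (69.51676177978516, 113.06175994873047), 10.337384223937988)
top 98 103.5 238 [397.1 273.3] ((396.8896789550781, 274.81390380859375), (58.039817810058594, 53.58295822143555), 30.20682716369629)
top 103.5 106 65 [392.8 274.2] ((395.54437255859375, 273.0977478027344), (47.61958312988281, 51.3076171875), 33.73741912841797)
top 106 120 151 [405.8 258.9] ((398.6722717285156, 272.0123596191406), (41.280208587646484, 50.06899642944336), 26.379732131958008)
```

View pics/map.png

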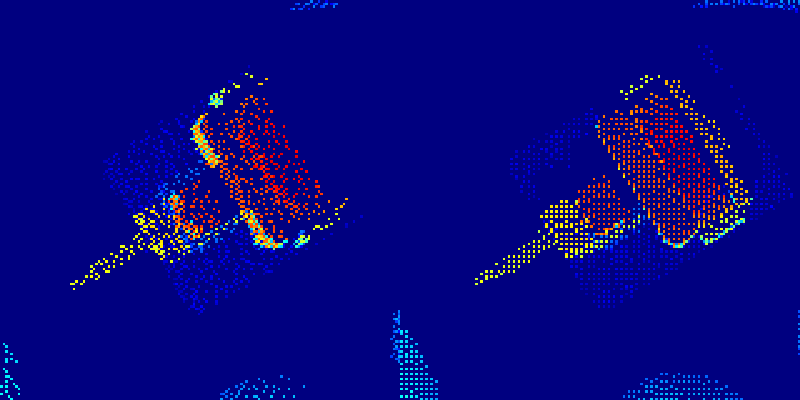

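Run:
```python
from h import *
from scipy.optimize import least_squares
for n in("side","top"):
    P=np.load(n+".npy").reshape(-1,3); P=P[~np.isnan(P).any(1)]
    Q=P[(abs(P[:,0]-390)<90)&(abs(P[:,1]-290)<90)&(P[:,2]>6)]
    def loc(t,X):
        c,s=np.cos(t[2]),np.sin(t[2]); d=X[:,:2]-t[:2]
        return np.c_[d@[c,s],d@[-s,c],X[:,2]]
    t=np.array([405,260,np.radians(31)])
    for it in range(20):
        L=loc(t,Q)
        w=L[(abs(L[:,1])<11)&(abs(L[:,0])<22)&(L[:,2]>104)]   # rim
        col=L[(abs(L[:,0])<16)&(abs(L[:,1]-37)<13)&(L[:,2]>99)]
        rod=L[(abs(L[:,0])<12)&(L[:,1]>64)&(L[:,1]<100)&(L[:,2]>40)]
        # rim circle centre x by fit
        f=least_squares(lambda p: np.hypot(w[:,0]-p[0],w[:,2]-p[1])-28,[0,85],loss='soft_l1').x
        dx=(f[0]+np.median(col[:,0]))/2 if it>50 else f[0]
        cy=(col[:,1].min()+col[:,1].max())/2
        cx=(np.percentile(col[:,0],3)+np.percentile(col[:,0],97))/2
        yaw=-(np.median(rod[:,0])-0)/75
        c,s=np.cos(t[2]),np.sin(t[2])
        dy=cy-37
        dxx=np.mean([f[0],cx])
        t=t+0.5*np.array([c*dxx-s*dy,s*dxx+c*dy,yaw*0.7])
    print(n,t[:2],np.degrees(t[2]),"rimfit",f,"col",cx,cy,col[:,2].mean(),"rod",np.median(rod[:,0]),np.percentile(rod[:,2],[10,50,90]),rod[:,1].max(), "z",np.percentile(w[:,2],[50,98]),"wy",np.percentile(w[:,1],[2,98]))
A=np.load("top.npy").reshape(-1,3);A=A[~np.isnan(A).any(1)]
r=np.hypot(A[:,0],A[:,1]);th=np.degrees(np.arctan2(A[:,1],A[:,0]))
for a in range(-80,61,10):
    m=(abs(th-a)<5)&(r>250)&(r<650); q=A[m]; 
    if len(q): print(a,q[q[:,2].argmax()].round(), [round(q[(r[m]>b)&(r[m]<b+100),2].max(initial=0)) for b in(250,350,450,550)])
for nm in("side",):
    P=np.load(nm+".npy").reshape(-1,3)
```

```text
side [405.37445112 260.94281348] 31.780469215605258 rimfit [ 0.12220955 85.40365343] col -0.11813680734004262 36.999906571274586 103.80203063692895 rod -0.0068944332653830265 [76.50291618 78.24615364 79.75192736] 94.27701472731238 z [110.18223771 115.49220003] wy [-10.04057696   6.8372958 ]
top [406.8394086  258.88317939] 32.22525889328996 rimfit [-0.15351221 84.77464952] col 0.15769708717744368 36.99965669869606 103.15554197130436 rod -0.006045271583475737 [74.61508841 77.30086176 79.5610469 ] 95.23695616036147 z [110.29115814 115.21272904] wy [-8.35182418  6.80683896]
-60 [ 312. -453.    5.] [0, 0, 3, 5]
-50 [ 344. -415.   64.] [0, 11, 64, 56]
-40 [ 499. -389.  114.] [61, 78, 63, 114]
-30 [ 479. -231.  163.] [68, 78, 163, 136]
-20 [245. -66. 502.] [502, 193, 162, 126]
-10 [244. -58. 509.] [509, 188, 44, 56]
0 [542.  43. 176.] [76, 92, 176, 158]
10 [514. 116. 190.] [64, 78, 190, 180]
20 [503. 136. 185.] [58, 72, 185, 124]
30 [546. 351. 121.] [37, 78, 117, 121]
40 [532. 373. 109.] [33, 80, 107, 109]
50 [444. 445.  93.] [4, 46, 54, 93]
60 [294. 542.  22.] [0, 5, 6, 22]
```

Run:
```python
from h import *
o=sensors.get_obs();R=o["eef_rot"];p=o["eef_pos"]
for w in [(130,-534,300),(230,-450,300),(330,-370,300),(400,-280,300),(460,-180,300),(480,-60,300),(485,60,300),(455,170,300),(406,260,300)]:
    print(w,((np.array(w)-p)@R).round())
```

```text
(130, -534, 300) [-95.  -0.  -0.]
(230, -450, 300) [ -95.  -58. -117.]
(330, -370, 300) [ -95. -112. -233.]
(400, -280, 300) [ -95. -183. -322.]
(460, -180, 300) [ -95. -266. -404.]
(480, -60, 300) [ -95. -378. -452.]
(485, 60, 300) [ -95. -494. -485.]
(455, 170, 300) [ -94. -608. -482.]
(406, 260, 300) [ -94. -707. -456.]
```

```bash
python3 -m jog '[[[-50,0,0],[0,0,0],0],[[-95,0,0],[0,0,0],0],[[-95,-29,-58],[-0.1,0,0],0],[[-95,-58,-117],[-0.2,0,0],0],[[-95,-85,-175],[-0.35,0,0],0],[[-95,-112,-233],[-0.5,0,0],0],[[-95,-148,-278],[-0.65,0,0],0],[[-95,-183,-322],[-0.8,0,0],0],[[-95,-224,-363],[-0.95,0,0],0],[[-95,-266,-404],[-1.1,0,0],0],[[-95,-266,-404],[-1.1,0,0],0],[[-95,-266,-404],[-1.1,0,0],0]]' 30
python3 - <<'E'
from h import *
o=sensors.get_obs();R=o["eef_rot"];p=o["eef_pos"]
print(o["time"],o["qpos"])
for w in [(480,-60,300),(485,60,300),(455,170,300),(406,260,300)]:
    print(w,((np.array(w)-p)@R).round())
z=R[:,2];print(np.degrees(np.arctan2(z[1],z[0])))
E
```

```text
time: 1.45
eef_pos: [460.8, -177.9, 300.5]
eef_rot: [[0.0, 0.974, -0.228], [0.0, -0.228, -0.974], [-1.0, 0.0, -0.0]]
ft_force: [-0.4, -0.3, 0.2]
width: 2.0
1.45 [-2.53695375e+01  6.61156937e+00  8.73110899e+01  1.17557080e-02
  8.60661857e+01 -1.21654038e+01]
(480, -60, 300) [   1.   -8. -119.]
(485, 60, 300) [   1.  -31. -237.]
(455, 170, 300) [   1.  -85. -337.]
(406, 260, 300) [   1. -153. -414.]
-103.20493804078076
```

```bash
python3 -m jog '[[[0,-4,-60],[-0.1,0,0],0],[[0,-8,-119],[-0.2,0,0],0],[[0,-20,-178],[-0.3,0,0],0],[[0,-31,-237],[-0.4,0,0],0],[[0,-58,-287],[-0.5,0,0],0],[[0,-85,-337],[-0.6,0,0],0],[[0,-119,-376],[-0.7,0,0],0],[[0,-153,-414],[-0.79,0,0],0],[[50,-153,-414],[-0.79,0,0],0],[[100,-153,-414],[-0.79,0,0],0],[[100,-153,-414],[-0.79,0,0],0],[[100,-153,-414],[-0.79,0,0],0]]'
python3 - <<'E'
from h import *
c,o=snap("wrist"); cv2.imwrite("pics/w1.png",c["img"][:,:,::-1]); np.save("w.npy",cloud(c,o))
R=o["eef_rot"];z=R[:,2];print(np.degrees(np.arctan2(z[1],z[0])),o["eef_pos"])
E
```

```text
time: 2.65
eef_pos: [404.7, 257.7, 198.2]
eef_rot: [[-0.004, 0.848, 0.531], [-0.002, 0.531, -0.848], [-1.0, -0.005, -0.0]]
ft_force: [0.1, 0.4, 0.3]
width: 0.8
-57.95978110833009 [404.67196361 257.73570612 198.15667718]
```

View pics/w1.png

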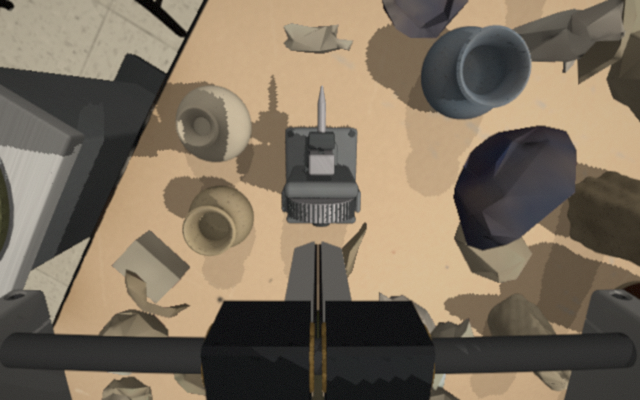

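The wrist view shows the gauge square in the picture: wheel at (322,213), column top at (321,162), rod tip at (321,88), and the cups clear of it at (213,122) and (218,220). Next I'll refine the pose from this view.

```bash
cat > fit.py <<'E'
from h import *
from scipy.optimize import least_squares
def loc(t,X):
    c,s=np.cos(t[2]),np.sin(t[2]); d=X[:,:2]-t[:2]
    return np.c_[d@[c,s],d@[-s,c],X[:,2]]
def rodz(P,t):
    Q=P.reshape(-1,3);Q=Q[~np.isnan(Q).any(1)];L=loc(t,Q)
    r=L[(abs(L[:,0])<4)&(L[:,1]>64)&(L[:,1]<96)&(L[:,2]>35)&(L[:,2]<110)]
    return len(r),np.percentile(r[:,2],[10,50,90]).round(1), np.median(r[:,0]).round(1)
def carz(P,t):
    Q=P.reshape(-1,3);Q=Q[~np.isnan(Q).any(1)];L=loc(t,Q)
    r=L[(abs(L[:,0])<8)&(L[:,1]>49)&(L[:,1]<58)&(L[:,2]>35)&(L[:,2]<115)]
    return len(r),np.percentile(r[:,2],[10,50,90]).round(1)
E
python3 - <<'E'
from fit import *
P=np.load("w.npy");Q=P.reshape(-1,3);Q=Q[~np.isnan(Q).any(1)]
t=np.array([406,260,np.radians(32)])
for it in range(20):
        L=loc(t,Q)
        w=L[(abs(L[:,1])<8)&(abs(L[:,0])<20)&(L[:,2]>104)&(L[:,2]<118)]
        col=L[(abs(L[:,0])<14)&(abs(L[:,1]-37)<13)&(L[:,2]>99)]
        rod=L[(abs(L[:,0])<12)&(L[:,1]>64)&(L[:,1]<96)&(L[:,2]>40)]
        f=least_squares(lambda p: np.hypot(w[:,0]-p[0],w[:,2]-p[1])-28,[0,85],loss='soft_l1').x
        cy=(np.percentile(col[:,1],1)+np.percentile(col[:,1],99))/2
        cx=(np.percentile(col[:,0],1)+np.percentile(col[:,0],99))/2
        c,s=np.cos(t[2]),np.sin(t[2]); dy=cy-37; dxx=np.mean([f[0],cx])
        yaw=-np.median(rod[:,0])/75
        t=t+0.5*np.array([c*dxx-s*dy,s*dxx+c*dy,yaw*0.7])
print(t[:2],np.degrees(t[2]),f,cx,cy,col[:,2].mean(),np.percentile(w[:,2],[50,98]),np.percentile(w[:,1],[2,98]))
print(rodz(P,t),carz(P,t))
for n in("side","top"): print(n,rodz(np.load(n+".npy"),t),carz(np.load(n+".npy"),t))
E
```

```text
[411.8887091  249.85137185] 31.916537675821804 [3.68268427e-02 8.55757226e+01] -0.01903333267662699 36.34684307154791 303.8194140693576 [111.69064125 114.75677182] [2.93544144 7.8654718 ]
(357, array([76.5, 78.6, 83.2]), np.float64(-0.0)) (296, array([ 81.6, 103.5, 104.8]))
side (67, array([77. , 79.2, 83.8]), np.float64(0.0)) (149, array([ 40.4,  90.8, 104.4]))
top (53, array([75.5, 77.7, 83.4]), np.float64(-0.2)) (44, array([ 79. , 100.6, 105.1]))
```

Run:
```python
from fit import *
P=np.load("w.npy");Q=P.reshape(-1,3);Q=Q[~np.isnan(Q).any(1)];Q=Q[Q[:,2]<120]
t=np.array([406,260,np.radians(32)])
for it in range(30):
        L=loc(t,Q)
        w=L[(abs(L[:,1])<8)&(abs(L[:,0])<20)&(L[:,2]>104)&(L[:,2]<118)]
        col=L[(abs(L[:,0])<14)&(abs(L[:,1]-37)<13)&(L[:,2]>100)&(L[:,2]<108)]
        rod=L[(abs(L[:,0])<12)&(L[:,1]>66)&(L[:,1]<96)&(L[:,2]>40)]
        f=least_squares(lambda p: np.hypot(w[:,0]-p[0],w[:,2]-p[1])-28,[0,85],loss='soft_l1').x
        cy=(np.percentile(col[:,1],1)+np.percentile(col[:,1],99))/2
        cx=(np.percentile(col[:,0],1)+np.percentile(col[:,0],99))/2
        c,s=np.cos(t[2]),np.sin(t[2]); dy=cy-37; dxx=np.mean([f[0],cx])
        yaw=-np.median(rod[:,0])/75
        t=t+0.5*np.array([c*dxx-s*dy,s*dxx+c*dy,yaw*0.7])
print(t[:2],np.degrees(t[2]),f,cx,cy,col[:,2].mean(),np.percentile(w[:,2],[50,98]),np.percentile(w[:,1],[2,98]))
np.save("pose.npy",t)
for n in("w","side","top"): print(n,rodz(np.load(n+".npy"),t),carz(np.load(n+".npy"),t))
o=sensors.get_obs();R=o["eef_rot"]
c,s=np.cos(t[2]),np.sin(t[2])
print("tcp local",loc(t,o["eef_pos"][None]), "gauge x in tool",R.T@[c,s,0],"gauge y in tool",R.T@[-s,c,0], "wheel top in tool",(np.array([t[0],t[1],113])-o["eef_pos"])@R)
```

```text
[405.93582823 259.34869966] 31.93471915386944 [-8.46882516e-02  8.54166237e+01] 0.08455660059422598 36.99999351445341 104.01217285522551 [111.2989092  114.65559968] [-7.53166142  7.54659494]
w (302, array([76.3, 78. , 79.3]), np.float64(0.0)) (208, array([82.5, 83.3, 84.1]))
side (45, array([76.6, 78.3, 79.7]), np.float64(-0.0)) (36, array([79.9, 83.6, 85.4]))
top (42, array([74.5, 77.2, 79.5]), np.float64(0.1)) (32, array([81.2, 82.7, 84.1]))
tcp local [[ -1.02663414  -1.26385111 200.22791347]] gauge x in tool [-0.00146195  0.99999821  0.00120486] gauge y in tool [ 8.7850031e-05  1.2049946e-03 -9.9999927e-01] wheel top in tool [87.22643006  1.15566844 -1.25479661]
```

```bash
python3 -m jog '[[[40,11,-1],[0,0,0],0],[[75,11,-1],[0,0,0],0],[[80,11,-1],[0,0,0],0],[[80,11,-1],[0,0,0],0],[[80,11,-1],[0,0,0],0],[[80,11,-1],[0,0,0],0]]'
python3 - <<'E'
from fit import *
t=np.load("pose.npy");o=sensors.get_obs();print(loc(t,o["eef_pos"][None]),o["ft_force"])
c,o=snap("side"); cv2.imwrite("pics/s2.png",cv2.resize(c["img"][130:280,220:400,::-1],None,fx=4,fy=4))
E
```

```text
time: 3.3
eef_pos: [415.7, 264.7, 122.5]
eef_rot: [[0.003, 0.848, 0.529], [0.001, 0.529, -0.848], [-1.0, 0.003, 0.0]]
ft_force: [-0.0, 0.7, 0.2]
width: 0.3
[[ 11.08920798  -0.58273907 122.45666359]] [-0.02036391  0.67629437  0.1507587 ]
```

View pics/s2.png

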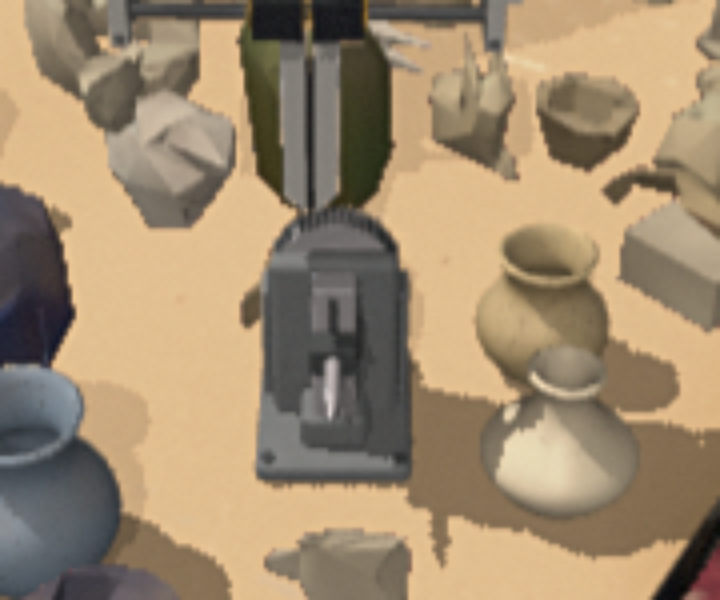

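The side view shows the shut fingertips at (310,210), just above and behind the wheel top at (335,212), with nothing else near them. Lowering.

```bash
python3 -m jog '[[[6,-1,0],[0,0,0],0],[[8,-1,0],[0,0,0],0],[[9,-1,0],[0,0,0],0],[[9,-1,0],[0,0,0],0],[[9,-1,0],[0,0,0],0]]'
```

```text
time: 3.85
eef_pos: [414.4, 264.1, 112.1]
eef_rot: [[0.001, 0.848, 0.53], [0.001, 0.53, -0.848], [-1.0, 0.001, 0.0]]
ft_force: [-0.5, 0.7, 6.4]
width: 0.7
```

```bash
python3 -m jog '[[[1,0,0],[0,0,0],0],[[1,0,0],[0,0,0],0],[[1,0,0],[0,0,0],0]]'
```

```text
time: 4.15
eef_pos: [415.0, 264.5, 111.7]
eef_rot: [[0.003, 0.848, 0.53], [0.002, 0.53, -0.848], [-1.0, 0.004, 0.0]]
ft_force: [1.0, 0.4, 11.6]
width: 0.4
```

```bash
python3 -m jog '[[[0,-2,0],[0,0,0],0],[[0,-4,0],[0,0,0],0],[[0,-6,0],[0,0,0],0],[[0,-8,0],[0,0,0],0],[[0,-10,0],[0,0,0],0],[[0,-12,0],[0,0,0],0],[[0,-14,0],[0,0,0],0],[[0,-16,0],[0,0,0],0],[[0,-18,0],[0,0,0],0],[[0,-20,0],[0,0,0],0],[[0,-20,0],[0,0,0],0]]'
python3 - <<'E'
from fit import *
t=np.load("pose.npy")
for n in("side","wrist"):
    c,o=snap(n); P=cloud(c,o); print(n,rodz(P,t),carz(P,t))
print(loc(t,o["eef_pos"][None]),o["ft_force"])
E
```

```text
time: 5.25
eef_pos: [397.4, 253.5, 111.5]
eef_rot: [[0.002, 0.848, 0.53], [0.001, 0.53, -0.848], [-1.0, 0.002, 0.0]]
ft_force: [-2.9, -2.1, 12.0]
width: 0.6
side (43, array([66.3, 68.3, 69.2]), np.float64(-0.0)) (32, array([72.3, 73.7, 74.8]))
wrist (506, array([66.3, 67.8, 69. ]), np.float64(0.1)) (379, array([72.1, 73.1, 73.9]))
[[-10.35683971  -0.42231105 111.49263527]] [-3.09835825 -1.68058418 12.34381306]
```

```bash
python3 -m jog '[[[-8,0,0],[0,0,0],0],[[-8,10,0],[0,0,0],0],[[-8,20,0],[0,0,0],0],[[-8,20,0],[0,0,0],0],[[-3,20,0],[0,0,0],0],[[-1,20,0],[0,0,0],0],[[0,20,0],[0,0,0],0],[[0,20,0],[0,0,0],0],[[0,20,0],[0,0,0],0]]'
python3 - <<'E'
from fit import *
t=np.load("pose.npy")
for n in("side","wrist"):
    c,o=snap(n); P=cloud(c,o); print(n,rodz(P,t),carz(P,t))
print(loc(t,o["eef_pos"][None]),o["ft_force"])
E
python3 -m jog '[[[0,-2,0],[0,0,0],0],[[0,-4,0],[0,0,0],0],[[0,-6,0],[0,0,0],0],[[0,-8,0],[0,0,0],0],[[0,-10,0],[0,0,0],0],[[0,-12,0],[0,0,0],0],[[0,-14,0],[0,0,0],0],[[0,-16,0],[0,0,0],0],[[0,-18,0],[0,0,0],0],[[0,-20,0],[0,0,0],0],[[0,-20,0],[0,0,0],0]]'
python3 - <<'E'
from fit import *
t=np.load("pose.npy")
for n in("side","wrist"):
    c,o=snap(n); P=cloud(c,o); print(n,rodz(P,t),carz(P,t))
print(loc(t,o["eef_pos"][None]),o["ft_force"])
E
```

```text
time: 6.25
eef_pos: [415.0, 264.5, 111.6]
eef_rot: [[0.003, 0.848, 0.53], [0.002, 0.53, -0.848], [-1.0, 0.004, 0.0]]
ft_force: [1.6, 1.6, 12.3]
width: 0.4
side (45, array([67.3, 68.8, 70.4]), np.float64(1.3)) (32, array([71.3, 74. , 75.5]))
wrist (508, array([67.1, 68.7, 70.1]), np.float64(0.4)) (386, array([73.2, 74. , 74.8]))
[[ 10.45766826  -0.44472661 111.65900359]] [ 1.06238313  1.85476984 13.06973784]
time: 7.45
eef_pos: [397.2, 253.4, 111.3]
eef_rot: [[0.002, 0.848, 0.53], [0.001, 0.53, -0.848], [-1.0, 0.002, 0.0]]
ft_force: [-3.2, -2.3, 15.7]
width: 0.2
side (44, array([56.6, 57.6, 59.3]), np.float64(0.0)) (36, array([55. , 62.8, 63.7]))
wrist (472, array([55.7, 57.4, 58.7]), np.float64(0.3)) (355, array([62. , 62.8, 63.6]))
[[-10.55653816  -0.41106011 111.32414022]] [-3.29686431 -1.60117029 16.05710763]
```

```bash
python3 -m jog '[[[-8,0,0],[0,0,0],0],[[-8,10,0],[0,0,0],0],[[-8,20,0],[0,0,0],0],[[-8,20,0],[0,0,0],0],[[-3,20,0],[0,0,0],0],[[-1,20,0],[0,0,0],0],[[-0.5,20,0],[0,0,0],0],[[-0.5,20,0],[0,0,0],0],[[-0.5,20,0],[0,0,0],0]]'
python3 -m jog '[[[0,-2,0],[0,0,0],0],[[0,-4,0],[0,0,0],0],[[0,-6,0],[0,0,0],0],[[0,-8,0],[0,0,0],0],[[0,-10,0],[0,0,0],0],[[0,-12,0],[0,0,0],0],[[0,-14,0],[0,0,0],0],[[0,-15,0],[0,0,0],0],[[0,-16,0],[0,0,0],0],[[0,-16,0],[0,0,0],0],[[0,-16,0],[0,0,0],0]]'
python3 - <<'E'
from fit import *
t=np.load("pose.npy")
for n in("side","wrist"):
    c,o=snap(n); P=cloud(c,o); print(n,rodz(P,t),carz(P,t))
    cv2.imwrite(f"pics/{n}3.png",c["img"][:,:,::-1])
print(loc(t,o["eef_pos"][None]),o["ft_force"])
E
```

```text
time: 8.45
eef_pos: [414.7, 264.3, 111.8]
eef_rot: [[0.003, 0.848, 0.53], [0.002, 0.53, -0.848], [-1.0, 0.003, 0.0]]
ft_force: [1.7, 0.6, 11.6]
width: 0.5
time: 9.55
eef_pos: [402.3, 256.4, 112.7]
eef_rot: [[0.006, 0.848, 0.529], [0.003, 0.529, -0.848], [-1.0, 0.007, 0.0]]
ft_force: [5.8, 3.4, 15.6]
width: 0.7
side (43, array([51.5, 53.4, 54.4]), np.float64(-0.0)) (33, array([57.4, 58.7, 59.8]))
wrist (431, array([51.5, 53.1, 54.2]), np.float64(0.4)) (336, array([57.5, 58.4, 59.3]))
[[ -4.61644395  -0.57105122 112.73836842]] [ 4.59691666  3.42566225 15.85451269]
```

```bash
python3 -m jog '[[[-8,0,0],[0,0,0],0],[[-8,-5,0],[0,0,0],0],[[-8,-5,0],[0,0,0],0],[[-8,-5,0],[0,0,0],0],[[-8,-5,0],[0,0,0],0]]'
python3 - <<'E'
from fit import *
t=np.load("pose.npy")
for n in("side","wrist","top"):
    c,o=snap(n); P=cloud(c,o); print(n,rodz(P,t),carz(P,t))
    if n!="top": cv2.imwrite(f"pics/{n}4.png",cv2.resize(c["img"][150:270,230:390,::-1] if n=="side" else c["img"][60:260,160:480,::-1],None,fx=4 if n=="side" else 2.5,fy=4 if n=="side" else 2.5,interpolation=cv2.INTER_CUBIC))
print(loc(t,o["eef_pos"][None]),o["ft_force"])
E
```

```text
time: 10.15
eef_pos: [395.9, 252.6, 118.6]
eef_rot: [[-0.001, 0.848, 0.529], [-0.0, 0.529, -0.848], [-1.0, -0.001, -0.0]]
ft_force: [0.1, 0.1, -0.2]
width: 0.8
side (46, array([51.7, 53.1, 55.2]), np.float64(0.1)) (30, array([55. , 58.5, 60. ]))
wrist (438, array([51.3, 53. , 54.2]), np.float64(0.1)) (311, array([57.5, 58.4, 59.2]))
top (39, array([50. , 51.9, 54.7]), np.float64(0.5)) (32, array([55.6, 58.1, 59.6]))
[[-11.9243756   -0.4115975  118.71353137]] [-0.40424509 -0.1498425   0.02547297]
```

View pics/side4.png

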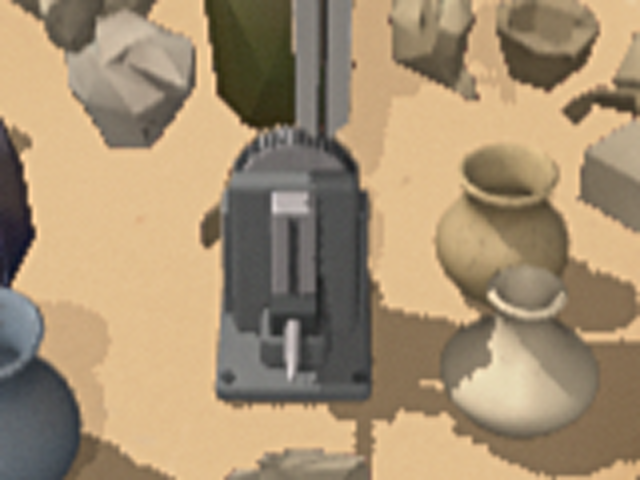

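View pics/wrist4.png

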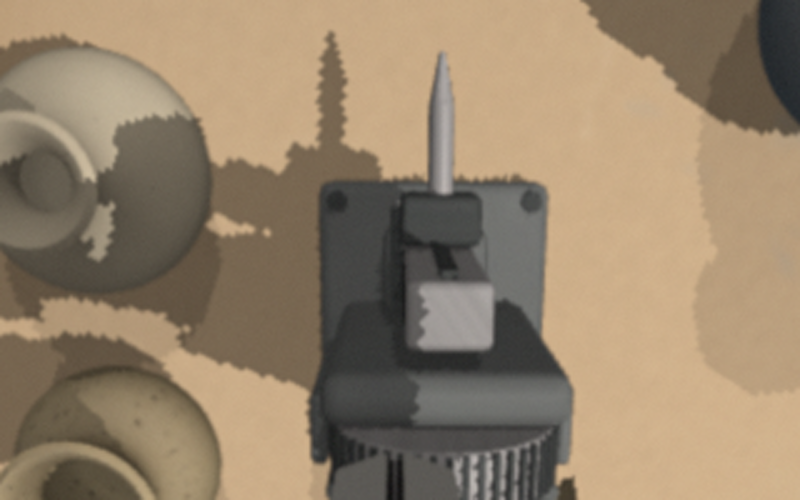

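With the wheel released, the carriage top reads 58.4 mm, so the arm is at about 50 mm, which is the bottom stop. The side and wrist views show the carriage right down and the pots unmoved. Now rolling up, first stroke of two clicks.

```bash
python3 -m jog '[[[5,1,0],[0,0,0],0],[[7,1,0],[0,0,0],0],[[8,1,0],[0,0,0],0],[[8,1,0],[0,0,0],0],[[8,1,0],[0,0,0],0]]'
python3 -m jog '[[[0,2,0],[0,0,0],0],[[0,4,0],[0,0,0],0],[[0,6,0],[0,0,0],0],[[0,8,0],[0,0,0],0],[[0,10,0],[0,0,0],0],[[0,12,0],[0,0,0],0],[[0,14,0],[0,0,0],0],[[0,16,0],[0,0,0],0],[[0,18,0],[0,0,0],0],[[0,20,0],[0,0,0],0],[[0,20,0],[0,0,0],0]]'
python3 - <<'E'
from fit import *
t=np.load("pose.npy")
for n in("side","wrist"):
    c,o=snap(n); P=cloud(c,o); print(n,rodz(P,t),carz(P,t))
print(loc(t,o["eef_pos"][None]),o["ft_force"])
E
```

```text
time: 10.8
eef_pos: [397.1, 253.3, 111.4]
eef_rot: [[0.0, 0.848, 0.529], [0.0, 0.529, -0.848], [-1.0, 0.0, 0.0]]
ft_force: [-2.4, -1.1, 9.8]
width: 0.6
time: 11.9
eef_pos: [414.9, 264.4, 111.8]
eef_rot: [[0.002, 0.848, 0.529], [0.001, 0.529, -0.848], [-1.0, 0.003, 0.0]]
ft_force: [1.5, 1.0, 9.1]
width: 0.5
side (47, array([63.3, 64.6, 65.8]), np.float64(1.3)) (36, array([67.4, 69.5, 71.1]))
wrist (512, array([62.4, 64.1, 65.4]), np.float64(0.5)) (368, array([68.5, 69.4, 70.3]))
[[ 10.26162345  -0.49639236 111.8218229 ]] [0.53426504 0.51991222 8.04486123]
```

```bash
python3 -m jog '[[[-8,0,0],[0,0,0],0],[[-8,-10,0],[0,0,0],0],[[-8,-20,0],[0,0,0],0],[[-8,-20,0],[0,0,0],0],[[-3,-20,0],[0,0,0],0],[[-1,-20,0],[0,0,0],0],[[0.5,-20,0],[0,0,0],0],[[0.5,-20,0],[0,0,0],0],[[0.5,-20,0],[0,0,0],0]]'
python3 - <<'E'
from fit import *
t=np.load("pose.npy")
c,o=snap("wrist"); P=cloud(c,o); print(rodz(P,t),carz(P,t))
E
python3 -m jog '[[[0,2,0],[0,0,0],0],[[0,4,0],[0,0,0],0],[[0,6,0],[0,0,0],0],[[0,8,0],[0,0,0],0],[[0,10,0],[0,0,0],0],[[0,12,0],[0,0,0],0],[[0,14,0],[0,0,0],0],[[0,16,0],[0,0,0],0],[[0,18,0],[0,0,0],0],[[0,20,0],[0,0,0],0],[[0,20,0],[0,0,0],0]]'
python3 - <<'E'
from fit import *
t=np.load("pose.npy")
for n in("side","wrist"):
    c,o=snap(n); P=cloud(c,o); print(n,rodz(P,t),carz(P,t))
print(loc(t,o["eef_pos"][None]),o["ft_force"])
E
```

```text
time: 12.9
eef_pos: [397.3, 253.4, 111.3]
eef_rot: [[0.001, 0.848, 0.53], [0.0, 0.53, -0.848], [-1.0, 0.001, 0.0]]
ft_force: [-5.5, -4.8, 15.7]
width: 0.4
(497, array([61.6, 63.1, 64.4]), np.float64(0.2)) (375, array([67.7, 68.5, 69.3]))
time: 14.05
eef_pos: [415.4, 264.6, 111.5]
eef_rot: [[0.003, 0.848, 0.529], [0.002, 0.529, -0.848], [-1.0, 0.004, 0.0]]
ft_force: [2.2, 1.8, 11.1]
width: 0.5
side (46, array([73.7, 75.1, 76.6]), np.float64(-0.1)) (40, array([75.2, 79.8, 81.2]))
wrist (544, array([72.9, 74.6, 76. ]), np.float64(0.4)) (403, array([79.1, 79.9, 80.8]))
[[ 10.82658997  -0.50931688 111.56536631]] [ 2.3787245   2.13540764 11.92839495]
```

```bash
python3 -m jog '[[[0,-1,0],[0,0,0],0],[[0,-2,0],[0,0,0],0],[[0,-2,0],[0,0,0],0],[[-8,-2,0],[0,0,0],0],[[-8,-8,0],[0,0,0],0],[[-8,-15,0],[0,0,0],0],[[-8,-15,0],[0,0,0],0],[[-3,-15,0],[0,0,0],0],[[-1,-15,0],[0,0,0],0],[[-0.5,-15,0],[0,0,0],0],[[-0.5,-15,0],[0,0,0],0],[[-0.5,-15,0],[0,0,0],0]]'
python3 - <<'E'
from fit import *
t=np.load("pose.npy")
for n in("side","wrist"):
    c,o=snap(n); P=cloud(c,o); print(n,rodz(P,t),carz(P,t))
print(loc(t,o["eef_pos"][None]),o["ft_force"])
E
```

```text
time: 15.35
eef_pos: [402.1, 256.4, 112.5]
eef_rot: [[0.002, 0.848, 0.53], [0.001, 0.53, -0.848], [-1.0, 0.003, 0.0]]
ft_force: [-6.0, -2.8, 22.5]
width: 0.3
side (45, array([72.1, 73.8, 75.4]), np.float64(1.2)) (31, array([77.9, 79.5, 80.4]))
wrist (527, array([72.1, 73.6, 74.8]), np.float64(0.1)) (413, array([78. , 78.9, 79.7]))
[[ -4.81890673  -0.45512655 112.54703674]] [-5.37342629 -2.56513098 23.68689276]
```

```bash
python3 -m jog '[[[-2,0,0],[0,0,0],0],[[-2,2,0],[0,0,0],0],[[-2,4,0],[0,0,0],0],[[-2,6,0],[0,0,0],0],[[-2,8,0],[0,0,0],0],[[-2,9.5,0],[0,0,0],0],[[-2,9.5,0],[0,0,0],0],[[-2,9.5,0],[0,0,0],0]]'
python3 - <<'E'
from fit import *
t=np.load("pose.npy")
for n in("side","wrist"):
    c,o=snap(n); P=cloud(c,o); print(n,rodz(P,t),carz(P,t))
print(loc(t,o["eef_pos"][None]),o["ft_force"])
E
```

```text
time: 16.25
eef_pos: [410.0, 261.4, 113.1]
eef_rot: [[0.001, 0.848, 0.529], [0.001, 0.529, -0.848], [-1.0, 0.002, 0.0]]
ft_force: [2.9, 1.2, 4.3]
width: 0.2
side (45, array([76.7, 78.4, 79.8]), np.float64(-0.0)) (36, array([77.7, 83.4, 84.6]))
wrist (568, array([76.1, 77.9, 79.1]), np.float64(0.3)) (412, array([82.4, 83.2, 84. ]))
[[  4.5168466   -0.44353748 113.06274143]] [1.13726497 1.1928565  4.98892384]
```

Now at about 5 clicks. I'll lift clear, let it settle and check.

```bash
python3 -m jog '[[[-5,0,0],[0,0,0],0],[[-40,0,0],[0,0,0],0],[[-90,0,0],[0,0,0],0],[[-130,0,0],[0,0,0],0],[[-130,0,0],[0,0,0],0],[[-130,0,0],[0,0,0],0],[[-130,0,0],[0,0,0],0]]'
python3 - <<'E'
from fit import *
t=np.load("pose.npy")
for n in("side","top","wrist"):
    c,o=snap(n); P=cloud(c,o); print(n,rodz(P,t),carz(P,t))
    cv2.imwrite(f"pics/{n}5.png",c["img"][:,:,::-1])
    if n!="wrist":
        a=np.load(n+".npy")
        for nm,(u,v) in {"cream":((360,240) if n=="side" else (333,236)),"sand":((357,207) if n=="side" else (369,216)),"blue":((227,250) if n=="side" else (256,160))}.items():
            d=P[v-12:v+12,u-12:u+12]-a[v-12:v+12,u-12:u+12]; print(nm,np.nanmedian(d.reshape(-1,3),0).round(1))
    if n=="side": cv2.imwrite("pics/side5c.png",cv2.resize(c["img"][150:270,230:390,::-1],None,fx=4,fy=4,interpolation=cv2.INTER_CUBIC)); 
print(o["time"],o["ft_force"],o["eef_pos"])
E
```

```text
time: 17.05
eef_pos: [408.8, 260.7, 241.4]
eef_rot: [[-0.002, 0.848, 0.529], [-0.001, 0.529, -0.848], [-1.0, -0.003, -0.0]]
ft_force: [-0.4, 0.2, -0.6]
width: 0.2
side (47, array([76.6, 78.3, 79.8]), np.float64(1.2)) (37, array([77.3, 83.6, 84.7]))
cream [ 0.  -0.1 -0.1]
sand [-0.  0.  0.]
blue [ 0.1 -0.1 -0.1]
top (43, array([74.4, 77.1, 79.1]), np.float64(0.2)) (33, array([81.5, 82.8, 84.7]))
cream [ 0. -0. -0.]
sand [-76.1  62.6 518.5]
blue [-0.  -0.   0.1]
wrist (211, array([76.3, 78.2, 79.3]), np.float64(0.1)) (169, array([82.4, 83.3, 84.2]))
17.15 [1.02235692 0.32236214 0.04369884] [408.87415645 260.71877947 241.49575518]
```

View pics/side5c.png

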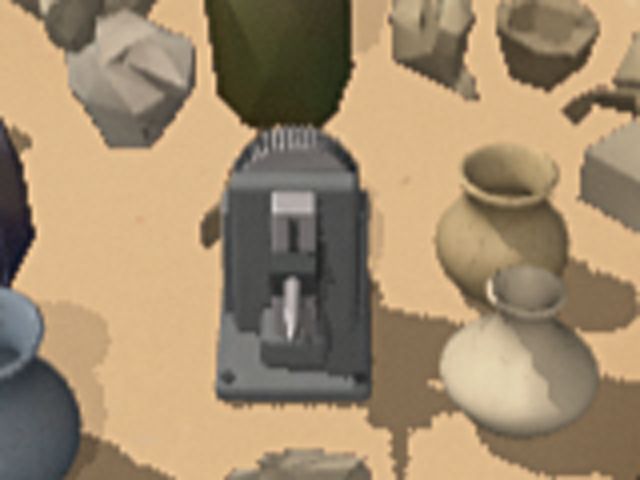

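The side view shows the arm back up, with the rod at (290,308), and the pots unmoved. The carriage top is at 83.3 mm against 58.4 mm at the stop. That is 24.9 mm, or 5 clicks.

```bash
python3 -c "
from cell import workorder; print(workorder.job_done())"
```

```text
the job is handed in; nothing more can be done
None
```

The gauge is reset: I rolled it down to its bottom stop, then up five clicks, and handed it in at about 17 s of the 61 s allowed. I touched only the thumbwheel, with the shut fingertips, in three strokes down and three up.

- **Bottom stop:** the gauge started at 5 clicks (arm at about 75 mm). At the stop the fingers met firm resistance along the rim. With the wheel released, the top of the arm's carriage read 58.4 mm, which puts the arm at about 50 mm.
- **Five clicks:** after lifting clear, the carriage top read 83.3 mm, a rise of 24.9 mm against the 25 mm for five clicks. The side and top cameras agreed to within 0.5 mm.
- **Pots:** the side camera showed all three unmoved, to within 0.1 mm. In the top view the arm was in front of the sand cup, so its reading there was no use; the cream and blue pots showed no change there.
- **Pressing force:** this was mostly 5 to 16 N. It reached about 24 N while I was setting down for the last stroke, above the 5 to 15 N advised, and I eased it off before dragging.
- **Second up stroke:** this went about 0.3 click too far. I rolled it back 2 mm before letting go, and it settled at 4 clicks before the last stroke.
- **Not checked:** I did not read the blade against the black lines on the front of the column; the heights come from the cameras' depth readings.

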